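Shut the blue paint box and snap it

TASK

Close the paint box with the blue cover: slide its cover fully shut over the paints, then press the orange bar at the end of that cover down until it snaps, without crushing it. Keep pressing the bar down firmly and finish like that, with the push still on; leave the green box and everything else on the table alone.

Things in the scene. Friction and masses are not known exactly. Their poses are not given: they have to be found in the camera images.
- blue_box: Paint box, white painted metal, 190 mm long (its own x) by 104 mm wide (y), 49 mm high to its rail tops, fixed to the table, with coloured paint pans inside. Origin: centre of the underside; z up. This is the one to close: its sliding cover is blue. The cover slides along the box's x: it opens to the box's +x (the end away from the robot, give or take the yaw) and closes towards -x.
- blue_cover (a joint): Sliding blue cover (183 x 88 x 5 mm plate, its top 47 mm above the table): metres of opening; 0 = fully shut against the end stop, at most 0.10. About 3 N of friction; it stays where it is left.
- blue_rib (a point): Finger rib on the blue cover, an upright blue rib 12 mm thick along the box's x, 44 mm wide along y, rising 32 mm from the plate (from 47 to 79 mm above the table). The point is on the rib's middle, 8 mm below its top (71 mm above the table); it moves with the cover and lies at box x = 45 mm when shut. Axes as the box's.
- blue_press (a point): Centre of the top of the dark rubber pad (26 x 46 mm) on the orange snap bar that the blue cover carries near its -x end (bar 28 mm along the box's x, 104 mm along y, 10 mm thick). 63 mm above the table while up, 57 mm once snapped. Rides with the cover, at box x = -70 mm when shut; until the cover is shut to within 6 mm the bar has no notches below it and stops on the rails after 1 mm.
- blue_clip (a joint): Travel of the blue cover's orange snap bar, metres, growing downwards: 0 = up, 0.006 = fully down. With the cover shut, resistance to pushing grows to about 12 N near 3 mm of travel, then drops suddenly to nothing, and the bar jumps the rest of the way by itself onto a firm stop at 6 mm, where it stays. Pressing further loads that stop.
- green_box: Paint box, white painted metal, 190 mm long (its own x) by 104 mm wide (y), 49 mm high to its rail tops, fixed to the table, with coloured paint pans inside. Origin: centre of the underside; z up. Same make with a green cover, also part open: a bystander, leave its cover and its snap bar alone. The two boxes may stand either way round, left or right.
- green_cover (a joint): Opening of the green cover, metres, 0 = shut. Leave it as it is.
- green_rib (a point): Finger rib on the green cover: same size and place on its cover as the blue one. Leave it where it is.
- green_clip (a joint): Travel of the green cover's orange snap bar, metres, 0 = up. Leave it up.
- owl: White ceramic owl figurine, 48 mm across, 60 mm tall, standing between the boxes, loose. Origin: centre of its underside. Bystander.
- brush: Paint brush, about 180 mm long, lying at the back of the table, loose. Bystander.
- tape_roll: Brown roll of packing tape, 90 mm across, 45 mm high, lying flat near the robot, loose. Origin: centre of its underside. Bystander.
- mug: Blue ceramic mug, 76 mm across, 90 mm tall, loose, outside the boxes. Origin: centre of its underside. Bystander.
- glaze_jar: Terracotta-coloured glaze jar with a black cap, 68 mm across, 85 mm tall, loose, outside the boxes. Origin: centre of its underside. Bystander.
- palette: Flat white palette with paint dabs, 150 x 90 x 6 mm, lying on the table, loose. Origin: centre of its underside. Bystander.

How it is judged:
On the way:
1. the blue cover is slid shut while its orange bar is still up (value of joint blue_cover below 0.006 m and value of joint blue_clip below 0.002 m), for 0.2 s.
At the end, for the whole second after the job is handed in: The blue cover is shut (within 8 mm), its orange bar is snapped down (at least 5 mm of its 6 mm travel), and the gripper's fingers are still pressing on the bar with more than 3 N; the green box's bar is still up and its cover within 1 cm of where it was (value of joint blue_cover below 0.008 m and value of joint blue_clip above 0.005 m and contact force between the fingers and blue_clip above 3 N and value of joint green_clip below 0.003 m and distance of green_rib from where it was at the start of the episode below 0.01 m); the arm keeps its last pose, push and grip.
It fails at once if a bystander (owl, brush, tape roll, mug, glaze jar or palette) is pushed more than 3 cm from its place (distance of any of owl, brush, tape_roll, mug, glaze_jar, palette from where it was at the start of the episode above 0.03 m).
It fails at once if the green box's cover is slid by more than 1 cm or its snap bar pressed (distance of green_rib from where it was at the start of the episode above 0.01 m or value of joint green_clip above 0.003 m).
It fails at once if the snap bar is crushed with more than 60 N (contact force between the fingers and blue_clip above 60 N).
It also fails if it takes over 53 s, if anything falls off the work surface, if the arm or the gripper's body presses on something with over 40 N, if the wrist force passes 120 N, or if a joint passes its speed limit or range.

ROBOT

A 6-joint arm with a two-finger parallel gripper is mounted at the origin on the work surface. World frame = base frame: x ahead of the robot, y to its left, z up, the work surface at z = 0. Lengths are in m, angles in rad, forces in N, time in s.
With the tool pointing down it reaches from about 0.2 to 0.875 m from the base axis. Payload 3.4 kg.
Tool frame: the origin (TCP) lies at the very end of the fingers, on their centre line; the grasp point (between the pads) lies arm.tcp_to_grasp behind it (arm.tcp_to_grasp is the distance from the TCP to the grasp point, in m); y points along the fingers, x is the direction in which the jaws open and shut, and the axes are right-handed (so a half turn about y gives the same grasp; the last joint's range is limited). The gripper opens to 94 mm and grips with 3 to 60 N. Pads are 16 mm wide; open, the fingers measure 119 mm over their backs; the gripper's body (75 mm by 177 mm) begins 78 mm behind the grasp point.
Start: joints at [1.194, 0.276, 1.505, -0, 1.361, -0.121], TCP at [0.146, 0.556, 0.205] pointing down, gripper open.
Joint ranges: [-2.89, 2.89], [-0.75, 2.08], [0.22, 2.7], [-1.18, 4.32], [0.11, 2.71], [-2.7, 2.7]. Speed limits (rad/s): [2.57, 2.57, 3.14, 3.14, 3.14, 3.14].

INTERFACE

Orientations are given as [roll, pitch, yaw] about the fixed x, y, z axes, in that order (R = Rz(yaw) Ry(pitch) Rx(roll)).
In Python, from cell import status, get_image, job, arm gives the robot as it stands.
- The arm moves only by the tool drive_tool, never from a script. Its argument "rows" is a list of rows, each a list of 2 entries, a list of its own where there are three numbers: the shift along the tool's x, y, z in m, then the turn about the tool's y in degrees. A call has 1 to 10 rows; each row shifts and turns the commanded pose from where the row before left it, along the tool's axes as they then stand; what a row does not reach is not made up. A row lasts 1/10 s, in which the tool goes at most 50 mm and 8.59 degrees, less where a joint would pass 70% of its speed; a pose out of reach is approached as far as the arm can. A call is refused whole if a number of a shift passes 0.05 or a number of a turn 8.59, either way. A call with a gripper value outside its range is refused whole. "claw" is the finger opening in m, from 0 to 0.094, set as the call begins (left out, the last holds). The fingers move at their own pace and stop on an object; "newtons" is the grip in N (left out, the last holds). Time passes only in rows, so rows that do not move let the fingers close. It gives the time, the measured TCP pose, the force and the opening at its end, in the units of the state.
- status.observe(): the state, without advancing time (a new reading comes with each control period).
- get_image(name): name is "scene" or "side" or "wrist"; returns a dict with "color" (400x640x3 uint8, blue, green, red), "fx", "fy", "cx", "cy" (pixels), "rvec" (rotation vector, rad) and "tvec" (3), from world to camera coordinates, as OpenCV has them. Camera axes: x right, y down, z forward; pixel columns grow to the right and rows downward; lengths in m; the calibration is good to about 2 mm. A picture is of the moment at which its call begins. There is no depth.
- job.finish_job(): hands the job in, once; it reports no verdict.
The state is a dict: "time_s": time; "joint_positions": joint angles; "qd": joint speeds; "joint_efforts": joint torques, N m; "eef_pos": TCP position; "eef_rot": TCP orientation; "wrist_force": force on the tool from outside, world axes, zero at the start; "ft_torque": the same for the moment, N m; "finger_gap": finger opening in m.
Only numpy, scipy, OpenCV 4.12 (cv2) and the standard library are available. Lean on these libraries where they do the work, as an engineer would, in place of code of your own. Each camera call takes 0.05 s, during which the arm holds its last target.

## Working session

There is one attempt and no reset: what is moved stays moved. The work goes in short steps, Python scripts to look and compute and a tool call to move; the robot and the scene stay as the last step left them, time stands still between calls to the robot, and variables do not carry over. Pictures are saved under pics/ and viewed, and the job is handed in when it is done.

Besides the shell and the picture viewer there is one more tool, called after "Call:" as name(argument=value, ...), one argument or row to a line, values as JSON. drive_tool: Moves the arm, as the interface text tells. Its arguments: {"type":"object","properties":{"rows":{"type":"array","items":{"type":"array"}},"claw":{"type":"number"},"newtons":{"type":"number"}},"required":["rows"]}

```bash
mkdir -p pics; ls; python3 - <<'E'
from cell import status,get_image,arm
import cv2
print(status.observe()); print(arm.tcp_to_grasp)
for n in ["scene","side","wrist"]:
    d=get_image(n); cv2.imwrite(f"pics/{n}0.png",d["color"]); print(n,d["fx"],d["fy"],d["cx"],d["cy"],d["rvec"],d["tvec"])
E
```

```text
pics
{'time_s': 0.0, 'joint_positions': array([ 1.19398668e+00,  2.76554085e-01,  1.50612246e+00, -2.07636166e-05,
        1.36067000e+00, -1.21008866e-01]), 'qd': array([ 6.97950306e-04,  1.94762390e-03, -1.32624661e-04, -7.06655703e-05,
        4.92961897e-04, -7.44305053e-05]), 'joint_efforts': array([-1.38981627e-04, -4.04585874e+01, -2.37229407e+01,  6.97623217e-02,
        3.46378516e-02, -1.41127675e-04]), 'eef_pos': array([0.14529611, 0.55575881, 0.20463232]), 'eef_rot': array([-1.57060476,  0.00174351,  1.31500006]), 'wrist_force': array([-0.21566752, -0.3812289 ,  0.01658889]), 'ft_torque': array([ 0.00148849, -0.01375734,  0.03950432]), 'finger_gap': 0.09397244221376307}
0.0188
scene 368.1972778205792 368.1972778205792 317.83994831830165 192.23795050897434 [ 0.94239023  2.36045289 -1.16910763] [ 0.40782232 -0.15730594  1.40197559]
side 404.8620901181238 404.8620901181238 317.65284412011425 191.6809449082929 [ 2.24645972 -0.05220409  0.04581728] [-0.53932714  0.07115934  1.02838938]
wrist 298.7519013753925 298.7519013753925 319.9457906490297 197.77646362284142 [-2.32529842 -1.79437688 -0.21987451] [-0.57500854 -0.02577163  0.39056584]
```

View pics/scene0.png

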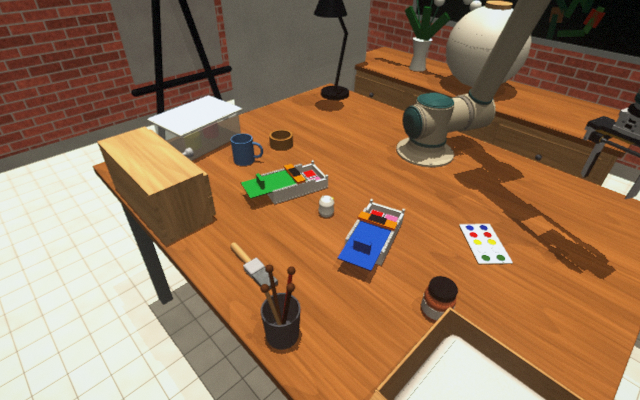

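View pics/side0.png

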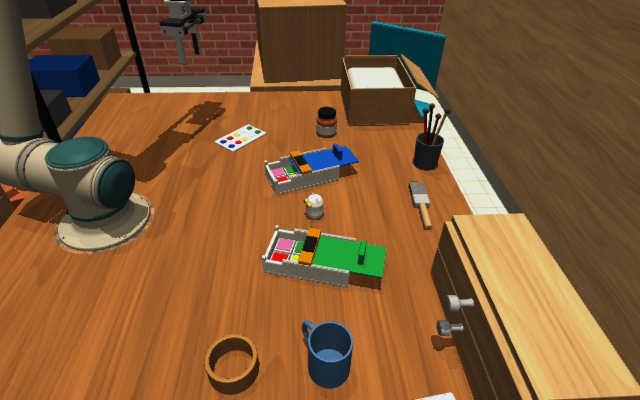

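View pics/wrist0.png

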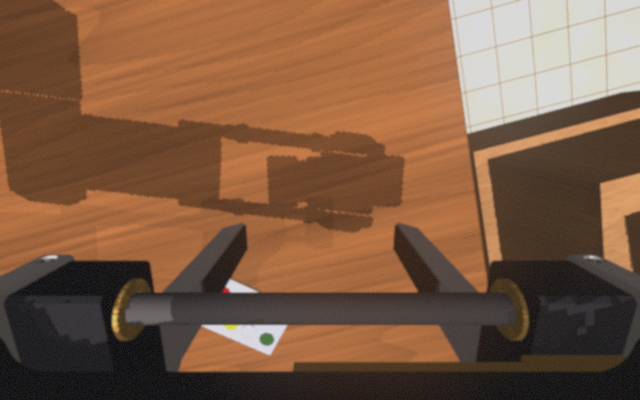

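The blue box sits mid-table: scene cover at about (365,245), orange bar at about (378,215). The side view shows its rib at about (338,152) and its bar at about (300,162). Next I'll measure both.

```bash
cat > h.py <<'E'
import numpy as np,cv2
from cell import status,get_image,arm
def cam(n):
    d=get_image(n); d["K"]=np.array([[d["fx"],0,d["cx"]],[0,d["fy"],d["cy"]],[0,0,1]]); d["R"]=cv2.Rodrigues(np.array(d["rvec"]))[0]; d["t"]=np.array(d["tvec"]).reshape(3); return d
def plane(d,uv,z):
    r=d["R"].T@np.linalg.solve(d["K"],[uv[0],uv[1],1]); c=-d["R"].T@d["t"]; return c+r*(z-c[2])/r[2]
def proj(d,P): return cv2.projectPoints(np.array(P,float).reshape(-1,3),np.array(d["rvec"]),np.array(d["tvec"]),d["K"],None)[0].reshape(-1,2)
def tri(d1,p1,d2,p2):
    M=[d["K"]@np.c_[d["R"],d["t"]] for d in(d1,d2)]
    X=cv2.triangulatePoints(M[0],M[1],np.array(p1,float),np.array(p2,float)); return (X[:3]/X[3]).ravel()
E
python3 - <<'E'
from h import *
for n,(x0,x1,y0,y1) in dict(scene=(325,420,190,280),side=(255,365,135,195)).items():
    d=cam(n); print(n,(-d["R"].T@d["t"]).round(3))
    cv2.imwrite(f"pics/{n}_crop.png",cv2.resize(d["color"][y0:y1,x0:x1],None,fx=7,fy=7 if n=="side" else 6,interpolation=cv2.INTER_NEAREST) if n=="side" else cv2.resize(d["color"][y0:y1,x0:x1],None,fx=6,fy=6,interpolation=cv2.INTER_NEAREST))
    hsv=cv2.cvtColor(d["color"],cv2.COLOR_BGR2HSV)
    m=cv2.inRange(hsv,(112,150,60),(125,255,255)); mm=np.zeros_like(m); mm[y0:y1,x0:x1]=m[y0:y1,x0:x1]
    c=max(cv2.findContours(mm,0,2)[0],key=cv2.contourArea); q=cv2.approxPolyDP(c,2.5,True)[:,0]
    for p in q: print(p,plane(d,p,.047).round(4))
E
```

```text
scene [1.141 0.587 0.714]
[353 240] [0.5979 0.1634 0.047 ]
[353 249] [0.6217 0.1848 0.047 ]
[370 253] [0.6012 0.2227 0.047 ]
[354 249] [0.6199 0.1865 0.047 ]
side [ 0.487 -0.785  0.707]
[297 167] [0.4892 0.1492 0.047 ]
```

```bash
sleep 1
```

```text
(no output)
```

View pics/scene_crop.png

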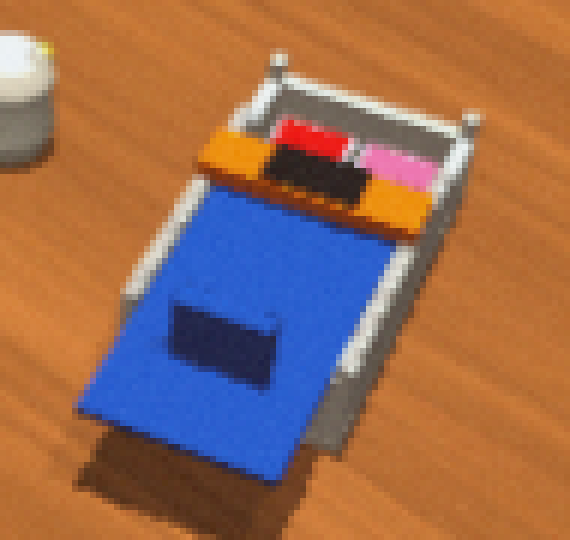

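View pics/side_crop.png

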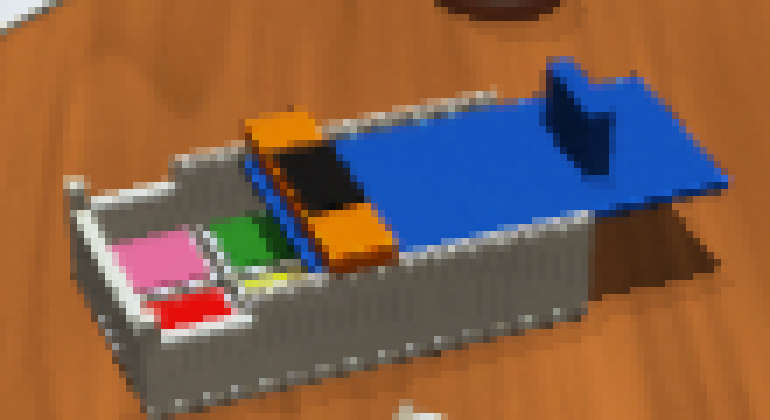

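The crops show clearly the cover, the rib (side crop about (580,120)), the bar and the dark pad. I'll widen the blue mask and take the box direction from the cover corners.

```bash
python3 - <<'E'
from h import *
D={}
for n,(x0,x1,y0,y1) in dict(scene=(325,420,190,280),side=(255,365,135,195)).items():
    d=cam(n); D[n]=d
    hsv=cv2.cvtColor(d["color"],cv2.COLOR_BGR2HSV)
    def mask(lo,hi):
        m=cv2.inRange(hsv,lo,hi); mm=np.zeros_like(m); mm[y0:y1,x0:x1]=m[y0:y1,x0:x1]; return mm
    m=mask((100,120,50),(130,255,255))
    c=max(cv2.findContours(m,0,2)[0],key=cv2.contourArea); q=cv2.approxPolyDP(c,2,True)[:,0]
    print(n)
    for p in q: print(' blue',p,plane(d,p,.047).round(4))
    m=mask((0,0,0),(180,255,60))
    for c in cv2.findContours(m,0,2)[0]:
        if cv2.contourArea(c)>20:
            M=cv2.moments(c);p=np.array([M['m10'],M['m01']])/M['m00'];print(' dark',p.round(1),cv2.contourArea(c),plane(d,p,.063).round(4))
# hand-read crop points: 
S=lambda u,v:(325+u/6-.5+.08,190+v/6-.5+.08)
T=lambda u,v:(255+u/7-.43,135+v/7-.43)
for nm,f,d,pts in (("scene",S,D["scene"],dict(far_l=(78,410,.047),far_r=(282,484,.047),barA=(213,128,.063),barB=(436,208,.063),barC=(417,240,.063),barD=(198,165,.063),padA=(277,145,.063),padB=(370,172,.063),padC=(358,205,.063),padD=(265,178,.063),ribtop1=(172,297,.079),ribtop2=(270,330,.079))),
 ("side",T,D["side"],dict(far_l=(637,78,.047),far_r=(730,183,.047),barA=(245,122,.063),barB=(300,110,.063),barC=(397,245,.063),barD=(330,258,.063),padA=(275,152,.063),padB=(328,145,.063),padC=(368,205,.063),padD=(312,212,.063),ribtopfar=(560,62,.079),ribtopnear=(605,115,.079)))):
    for k,(u,v,z) in pts.items(): print(nm,k,np.round(f(u,v),1),plane(d,f(u,v),z).round(4))
E
```

```text
scene
 blue [360 221] [0.5289 0.1273 0.047 ]
 blue [338 257] [0.6686 0.1776 0.047 ]
 blue [371 269] [0.6394 0.2575 0.047 ]
 blue [390 230] [0.4979 0.2056 0.047 ]
 dark [377.6 218.6] 61.5 [0.5017 0.1645 0.063 ]
side
 blue [358 160] [0.666  0.1785 0.047 ]
 blue [345 146] [0.6364 0.2548 0.047 ]
 blue [339 147] [0.6176 0.2498 0.047 ]
 blue [336 144] [0.61  0.267 0.047]
 blue [333 149] [0.5985 0.2392 0.047 ]
 blue [302 155] [0.5047 0.2096 0.047 ]
 blue [312 170] [0.5308 0.1334 0.047 ]
 dark [300.3 160. ] 58.5 [0.4989 0.1605 0.063 ]
 dark [336.6 153.2] 36.5 [0.6043 0.1918 0.063 ]
scene far_l [337.6 257.9] [0.6715 0.179  0.047 ]
scene far_r [371.6 270.2] [0.6414 0.2609 0.047 ]
scene barA [360.1 210.9] [0.5116 0.111  0.063 ]
scene barB [397.2 224.2] [0.4813 0.2143 0.063 ]
scene barC [394.1 229.6] [0.5042 0.2211 0.063 ]
scene barD [357.6 217.1] [0.5362 0.1234 0.063 ]
scene padA [370.7 213.7] [0.4994 0.1388 0.063 ]
scene padB [386.2 218.2] [0.4833 0.1794 0.063 ]
scene padC [384.2 223.7] [0.5049 0.1895 0.063 ]
scene padD [368.7 219.2] [0.521  0.1498 0.063 ]
scene ribtop1 [353.2 239.1] [0.6211 0.182  0.079 ]
scene ribtop2 [369.6 244.6] [0.6064 0.2217 0.079 ]
side far_l [345.6 145.7] [0.6383 0.2564 0.047 ]
side far_r [358.9 160.7] [0.668  0.1748 0.047 ]
side barA [289.6 152. ] [0.4688 0.2023 0.063 ]
side barB [297.4 150.3] [0.4916 0.2107 0.063 ]
side barC [311.3 169.6] [0.5279 0.1132 0.063 ]
side barD [301.7 171.4] [0.5016 0.1054 0.063 ]
side padA [293.9 156.3] [0.481  0.1797 0.063 ]
side padB [301.4 155.3] [0.5026 0.1841 0.063 ]
side padC [307.1 163.9] [0.5175 0.1408 0.063 ]
side padD [299.1 164.9] [0.4952 0.1366 0.063 ]
side ribtopfar [334.6 143.4] [0.6002 0.2192 0.079 ]
side ribtopnear [341. 151.] [0.6149 0.1784 0.079 ]
```

Both views agree: box yaw is about 20°, the pad centre is at about (0.500, 0.162) and the rib centre at about (0.608, 0.2005). The pad-to-rib spacing comes out at 0.115 m, as specified. Next: close the fingers and turn the tool so its z axis is box −x.

Call:
drive_tool(
  rows=[
    [[0,0,0],-8.59],
    [[0,0,0],-8.59],
    [[0,0,0],-8.59],
    [[0,0,0],-8.59],
    [[0,0,0],-0.3],
    [[0,0,0],0],
  ],
  claw=0,
  newtons=20,
)

```text
time_s: 0.95
eef_pos: [0.1455, 0.5563, 0.2055]
eef_rot: [-1.571, -0.0, 1.917]
wrist_force: [1.3, 0.2, 0.7]
finger_gap: 0.0494
```

```bash
cat > to.py <<'E'
from h import *
import sys
from scipy.spatial.transform import Rotation as Ro
def delta(P):
    s=status.observe(); R=Ro.from_euler('xyz',s["eef_rot"]).as_matrix()
    print("t",round(s["time_s"],2),"pos",s["eef_pos"].round(4),"rot",np.degrees(s["eef_rot"]).round(2),"F",s["wrist_force"].round(2),"gap",round(s["finger_gap"],4),"tool delta",(R.T@(np.array(P)-s["eef_pos"])).round(4))
if __name__=="__main__": delta([float(a) for a in sys.argv[1:4]])
E
python3 to.py 0.636 0.211 0.15
python3 - <<'E'
from h import *
d=cam("scene")
print("jar",plane(d,(441,310),0).round(3),"owl",plane(d,(326,214),0).round(3))
e=cam("side"); T=lambda u,v:(255+u/7-.43,135+v/7-.43)
a=plane(e,T(155,415),0);b=plane(e,T(587,318),0);print(a,b,np.linalg.norm(a-b))
bx=np.array([np.cos(.349),np.sin(.349)]);by=np.array([-bx[1],bx[0]])
for o in((a,95*-1e-3),(b,95e-3)): c=o[0][:2]-bx*o[1]+by*.052; print("box",c, "pad in box x",(np.array([.5,.162])-c)@bx,(np.array([.5,.162])-c)@by)
E
```

```text
t 0.95 pos [0.1455 0.5563 0.2055] rot [-90.    -0.   109.84] F [1.26 0.15 0.7 ] gap 0.0494 tool delta [-0.4913  0.0555 -0.3442]
jar [0.582 0.421 0.   ] owl [0.536 0.005 0.   ]
[0.43153619 0.08908176 0.        ] [0.60836848 0.14667635 0.        ] 0.18597525502177348
box [0.5030273  0.17043298] pad in box x -0.0057285233146489685 -0.006889392544283542
box [0.50131371 0.1630555 ] pad in box x -0.0015954493655506515 -0.0005426389802690284
```

Opening is about 66 mm. Traversing high first.

Call:
drive_tool(
  rows=[
    [[-0.035,0.002,-0.0245],0],
    [[-0.035,0.002,-0.0245],0],
    [[-0.035,0.002,-0.0245],0],
    [[-0.035,0.002,-0.0245],0],
    [[-0.035,0.002,-0.0245],0],
    [[-0.035,0.002,-0.0245],0],
    [[-0.035,0.002,-0.0245],0],
    [[-0.035,0.002,-0.0245],0],
    [[-0.035,0.002,-0.0245],0],
    [[-0.035,0.002,-0.0245],0],
  ],
)

```text
time_s: 2.05
eef_pos: [0.4968, 0.3101, 0.1855]
eef_rot: [-1.571, -0.0, 1.918]
wrist_force: [0.2, 0.8, -0.7]
finger_gap: 0.0004
```

Call:
drive_tool(
  rows=[
    [[-0.035,0.005,-0.0245],0],
    [[-0.035,0.005,-0.0245],0],
    [[-0.035,0.005,-0.0245],0],
    [[-0.03,0.005,-0.02],0],
    [[0,0,0],0],
    [[0,0,0],0],
  ],
)

```text
time_s: 2.65
eef_pos: [0.6295, 0.2158, 0.1648]
eef_rot: [-1.569, -0.001, 1.917]
wrist_force: [-0.6, 1.0, 0.2]
finger_gap: 0.0003
```

```bash
python3 to.py 0.636 0.211 0.11
```

```text
t 2.65 pos [0.6295 0.2158 0.1648] rot [-8.9920e+01 -5.0000e-02  1.0985e+02] F [-0.58  1.02  0.19] gap 0.0003 tool delta [-0.0068  0.0547 -0.0045]
```

Call:
drive_tool(
  rows=[
    [[-0.007,0.02,-0.008],0],
    [[0,0.025,0],0],
    [[0,0.02,0],0],
    [[0,0,0],0],
    [[0,0,0],0],
  ],
)

```text
time_s: 3.15
eef_pos: [0.6387, 0.2136, 0.1011]
eef_rot: [-1.571, -0.0, 1.921]
wrist_force: [-0.8, 0.5, 0.1]
finger_gap: 0.0002
```

```bash
python3 to.py 0.6365 0.211 0.06; python3 - <<'E'
from h import *
for n,(x0,x1,y0,y1) in dict(scene=(310,440,160,290),side=(255,385,90,195)).items():
    d=cam(n); cv2.imwrite(f"pics/{n}_a.png",cv2.resize(d["color"][y0:y1,x0:x1],None,fx=4,fy=4))
a=[cv2.imread(f"pics/{n}_a.png") for n in("scene","side")]
a=[np.vstack([i,np.zeros((520-i.shape[0],520,3),np.uint8)]) for i in a]
cv2.imwrite("pics/a.png",cv2.resize(np.hstack(a),(800,400)))
E
```

```text
t 3.15 pos [0.6387 0.2136 0.1011] rot [-9.0000e+01 -2.0000e-02  1.1006e+02] F [-0.8   0.46  0.06] gap 0.0002 tool delta [-0.0017  0.0411  0.0029]
```

View pics/a.png

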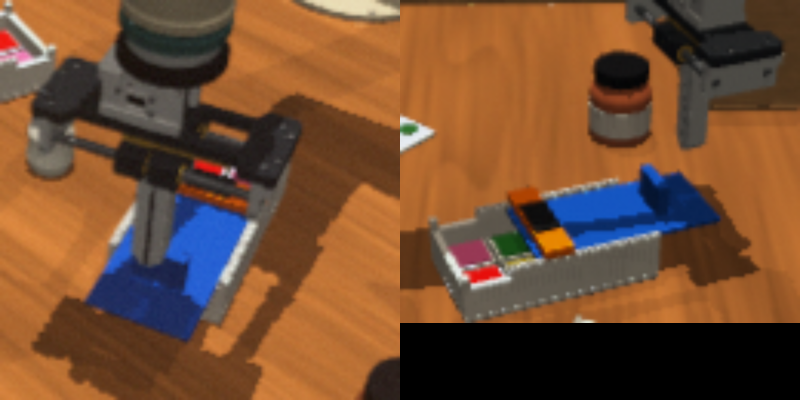

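The fingers (tip at about (690,145) in the side half) are above the far part of the cover, beyond the rib. I'll lower them there, then push in box −x.

Call:
drive_tool(
  rows=[
    [[-0.001,0.02,0],0],
    [[0,0.015,0],0],
    [[0,0.006,0],0],
    [[0,0,0],0],
    [[0,0,0],0],
  ],
)

```text
time_s: 3.75
eef_pos: [0.6405, 0.2119, 0.0607]
eef_rot: [-1.573, 0.0, 1.92]
wrist_force: [0.9, -0.1, 0.4]
finger_gap: 0.0005
```

Call:
drive_tool(
  rows=[
    [[0,0,0.005],0],
    [[0,0,0.005],0],
    [[0,0,0.005],0],
    [[0,0,0.005],0],
    [[0,0,0.005],0],
    [[0,0,0.005],0],
    [[0,0,0],0],
  ],
)

```text
time_s: 4.45
eef_pos: [0.6112, 0.2013, 0.0598]
eef_rot: [-1.571, -0.0, 1.92]
wrist_force: [1.3, 0.8, 0.9]
finger_gap: 0.0005
```

```bash
python3 to.py 0.6365 0.211 0.06; python3 - <<'E'
from h import *
d=cam("side"); cv2.imwrite("pics/b.png",cv2.resize(d["color"][90:195,225:385],None,fx=4,fy=4))
E
```

```text
t 4.45 pos [0.6112 0.2013 0.0598] rot [-9.002e+01 -1.000e-02  1.100e+02] F [1.28 0.85 0.9 ] gap 0.0005 tool delta [ 0.0004 -0.0002 -0.0271]
```

View pics/b.png

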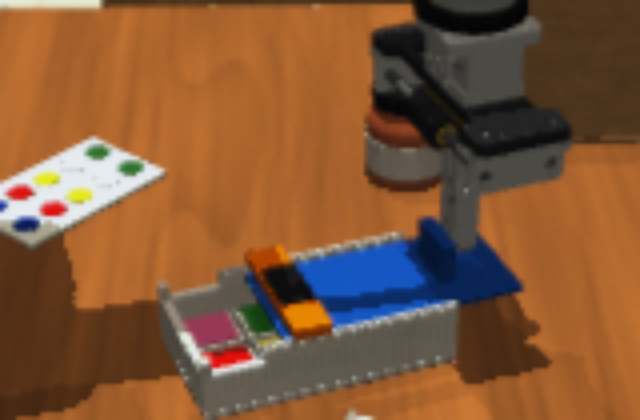

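The fingers are behind the rib and the cover has moved about 11 mm, leaving about 55 mm. I'll push on and watch the force.

Call:
drive_tool(
  rows=[
    [[0,0,0.005],0],
    [[0,0,0.005],0],
    [[0,0,0.005],0],
    [[0,0,0.005],0],
    [[0,0,0.005],0],
    [[0,0,0.005],0],
    [[0,0,0.005],0],
    [[0,0,0.005],0],
    [[0,0,0.004],0],
    [[0,0,0],0],
  ],
)

```text
time_s: 5.5
eef_pos: [0.5689, 0.1856, 0.0593]
eef_rot: [-1.569, 0.0, 1.92]
wrist_force: [0.5, 0.3, 1.2]
finger_gap: 0.0005
```

Call:
drive_tool(
  rows=[
    [[0,0,0.002],0],
    [[0,0,0.002],0],
    [[0,0,0],0],
  ],
)

```text
time_s: 5.8
eef_pos: [0.5661, 0.1846, 0.0592]
eef_rot: [-1.57, 0.0, 1.92]
wrist_force: [2.3, 1.0, 0.5]
finger_gap: 0.0007
```

Call:
drive_tool(
  rows=[
    [[0,0,0.001],0],
    [[0,0,0.001],0],
    [[0,0,0],0],
  ],
)

```text
time_s: 6.1
eef_pos: [0.5644, 0.184, 0.0593]
eef_rot: [-1.57, 0.0, 1.92]
wrist_force: [2.2, 0.3, -0.1]
finger_gap: 0.0004
```

```bash
python3 to.py 0.6365 0.211 0.06; python3 - <<'E'
from h import *
d=cam("side"); cv2.imwrite("pics/c.png",cv2.resize(d["color"][90:195,225:385],None,fx=4,fy=4))
E
```

```text
t 6.1 pos [0.5644 0.184  0.0593] rot [-8.9980e+01  1.0000e-02  1.1001e+02] F [ 2.2   0.3  -0.12] gap 0.0004 tool delta [ 0.0007 -0.0007 -0.077 ]
```

View pics/c.png

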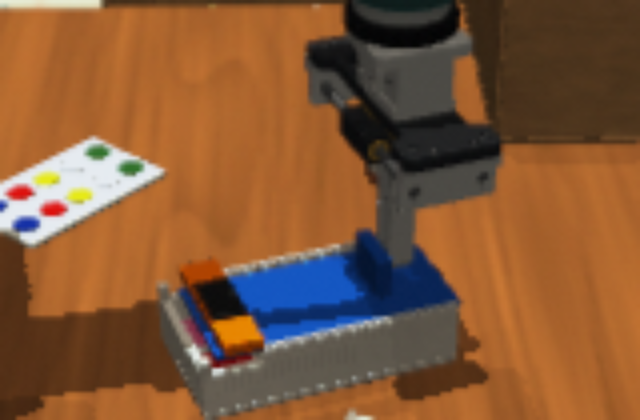

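The cover is nearly shut with about 5 mm to go. I'll continue in 1 mm steps until the stop shows in the force.

Call:
drive_tool(
  rows=[
    [[0,0,0.001],0],
    [[0,0,0.001],0],
    [[0,0,0.001],0],
    [[0,0,0.001],0],
    [[0,0,0],0],
  ],
)

```text
time_s: 6.65
eef_pos: [0.5604, 0.1826, 0.0593]
eef_rot: [-1.57, 0.0, 1.92]
wrist_force: [3.6, -0.3, -1.2]
finger_gap: 0.0009
```

Call:
drive_tool(
  rows=[
    [[0,0,0.001],0],
    [[0,0,0.001],0],
    [[0,0,0],0],
  ],
)

```text
time_s: 6.95
eef_pos: [0.5589, 0.1821, 0.0594]
eef_rot: [-1.571, 0.0, 1.92]
wrist_force: [3.6, -0.0, -1.8]
finger_gap: 0.0008
```

Call:
drive_tool(
  rows=[
    [[0,0,0.001],0],
    [[0,0,0.001],0],
    [[0,0,0],0],
  ],
)

```text
time_s: 7.25
eef_pos: [0.5588, 0.1821, 0.0596]
eef_rot: [-1.575, -0.0, 1.92]
wrist_force: [6.3, 1.6, -3.9]
finger_gap: 0.0006
```

Call:
drive_tool(
  rows=[
    [[0,0,0.001],0],
    [[0,0,0.001],0],
    [[0,0,0],0],
    [[0,0,0],0],
  ],
)

```text
time_s: 7.65
eef_pos: [0.5588, 0.1821, 0.0597]
eef_rot: [-1.578, -0.0, 1.919]
wrist_force: [8.8, 2.6, -7.6]
finger_gap: 0.0003
```

```bash
python3 to.py 0.6365 0.211 0.06; python3 - <<'E'
from h import *
d=cam("side"); cv2.imwrite("pics/d.png",cv2.resize(d["color"][125:195,255:355],None,fx=7,fy=7,interpolation=0))
E
```

```text
t 7.65 pos [0.5588 0.1821 0.0597] rot [-90.44  -0.   109.97] F [ 8.75  2.58 -7.61] gap 0.0003 tool delta [ 0.0006  0.0004 -0.0829]
```

View pics/d.png

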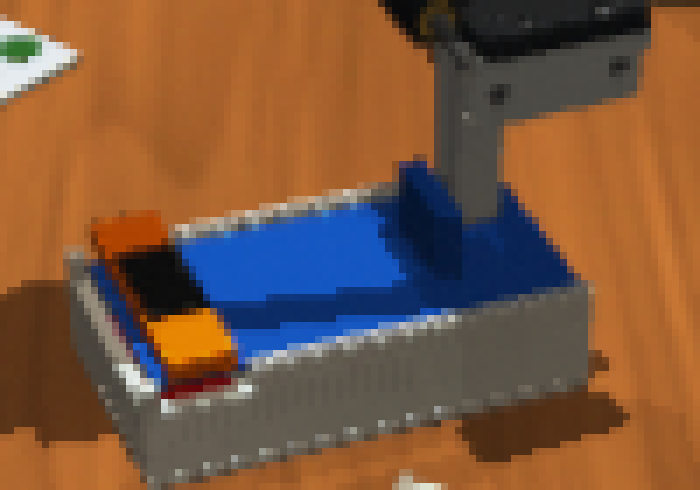

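The cover is against the stop: the position is fixed at 0.5588 while the force climbs to 9 N, and the side view shows it shut. Next I'll back off, lift and measure the pad.

Call:
drive_tool(
  rows=[
    [[0,0,-0.01],0],
    [[0,0,-0.005],0],
    [[0,-0.02,0],0],
    [[0,-0.025,0],0],
    [[0,0,0],0],
    [[0,0,0],0],
  ],
)

```text
time_s: 8.3
eef_pos: [0.5685, 0.1859, 0.1045]
eef_rot: [-1.57, -0.0, 1.92]
wrist_force: [0.1, -1.0, 0.4]
finger_gap: 0.0005
```

```bash
python3 to.py 0.4375 0.138 0.08; python3 - <<'E'
from h import *
for n,(x0,x1,y0,y1) in dict(scene=(370,430,180,240),side=(262,300,150,182)).items():
    d=cam(n)
    m=np.zeros((400,640),np.uint8); m[y0:y1,x0:x1]=cv2.inRange(d["color"][y0:y1,x0:x1],(0,0,0),(50,50,50))
    for c in cv2.findContours(m,0,2)[0]:
        if cv2.contourArea(c)>12:
            M=cv2.moments(c);p=np.array([M['m10'],M['m01']])/M['m00'];print(n,' dark',p.round(1),cv2.contourArea(c),plane(d,p,.063).round(4))
    cv2.imwrite(f"pics/e_{n}.png",cv2.resize(d["color"][y0-10:y1+10,x0-20:x1+30],None,fx=5,fy=5,interpolation=0))
E
```

```text
t 8.3 pos [0.5685 0.1859 0.1045] rot [-8.9940e+01 -1.0000e-02  1.1001e+02] F [ 0.05 -0.98  0.38] gap 0.0005 tool delta [-1.000e-04  2.460e-02  1.395e-01]
scene  dark [385.2 204.8] 53.5 [0.4393 0.1417 0.063 ]
scene  dark [374.4 193.4] 82.5 [0.4201 0.0871 0.063 ]
scene  dark [396.8 187.7] 311.5 [0.3489 0.1151 0.063 ]
side  dark [277.7 164.8] 65.0 [0.4359 0.1389 0.063 ]
```

View pics/e_side.png

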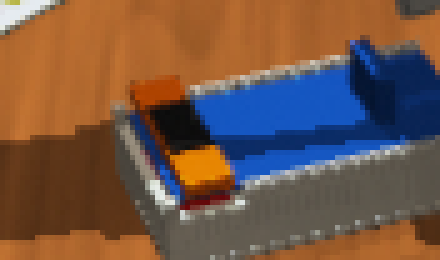

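View pics/e_scene.png

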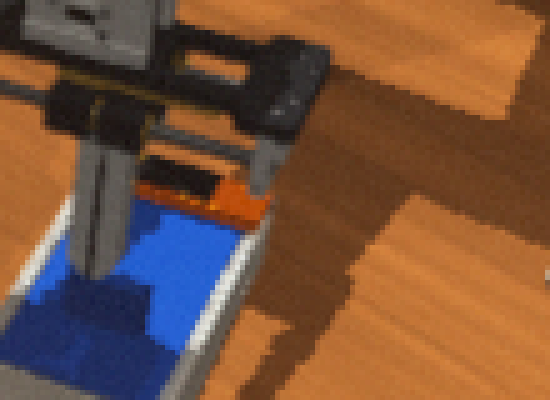

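Both views put the pad at about (0.4375, 0.139), matching the geometry and confirming the cover is shut with the bar up. I'll move above it.

Call:
drive_tool(
  rows=[
    [[0,0,0.03],0],
    [[0,0,0.035],0],
    [[0,0,0.035],0],
    [[0,0,0.03],0],
    [[0,0,0.009],0],
    [[0,0.01,0],0],
    [[0,0.01,0],0],
    [[0,0,0],0],
    [[0,0,0],0],
  ],
)

```text
time_s: 9.3
eef_pos: [0.4395, 0.1386, 0.0837]
eef_rot: [-1.57, -0.0, 1.92]
wrist_force: [0.0, -0.4, 0.2]
finger_gap: 0.0007
```

```bash
python3 to.py 0.4375 0.139 0.063; python3 - <<'E'
from h import *
d=cam("side"); cv2.imwrite("pics/f.png",cv2.resize(d["color"][110:195,240:340],None,fx=6,fy=6,interpolation=0))
E
```

```text
t 9.3 pos [0.4395 0.1386 0.0837] rot [-8.9950e+01 -2.0000e-02  1.1001e+02] F [ 0.   -0.38  0.24] gap 0.0007 tool delta [0.001  0.0207 0.0017]
```

View pics/f.png

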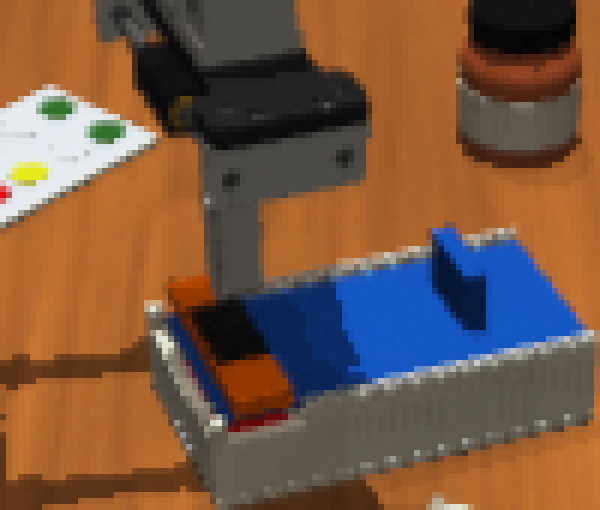

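The fingertips (235,290) hang above the pad (230,330), 20 mm up. Lowering them, then pressing in small steps.

Call:
drive_tool(
  rows=[
    [[0.001,0.008,0.0015],0],
    [[0,0.008,0],0],
    [[0,0.002,0],0],
    [[0,0,0],0],
    [[0,0,0],0],
  ],
)

```text
time_s: 9.85
eef_pos: [0.437, 0.1388, 0.0665]
eef_rot: [-1.571, -0.0, 1.92]
wrist_force: [0.7, -0.3, 0.5]
finger_gap: 0.0006
```

Call:
drive_tool(
  rows=[
    [[0,0.001,0],0],
    [[0,0.001,0],0],
    [[0,0.001,0],0],
    [[0,0,0],0],
  ],
)

```text
time_s: 10.25
eef_pos: [0.4368, 0.1388, 0.0634]
eef_rot: [-1.571, -0.0, 1.92]
wrist_force: [0.3, 0.4, -0.9]
finger_gap: 0.0006
```

Call:
drive_tool(
  rows=[
    [[0,0.001,0],0],
    [[0,0.001,0],0],
    [[0,0,0],0],
  ],
)

```text
time_s: 10.55
eef_pos: [0.437, 0.1388, 0.0617]
eef_rot: [-1.571, -0.0, 1.92]
wrist_force: [-0.5, 0.4, 3.2]
finger_gap: 0.0007
```

Call:
drive_tool(
  rows=[
    [[0,0.001,0],0],
    [[0,0,0],0],
  ],
)

```text
time_s: 10.75
eef_pos: [0.437, 0.1388, 0.0612]
eef_rot: [-1.571, 0.0, 1.92]
wrist_force: [-2.4, -1.2, 8.3]
finger_gap: 0.0002
```

Call:
drive_tool(
  rows=[
    [[0,0.001,0],0],
    [[0,0,0],0],
  ],
)

```text
time_s: 10.95
eef_pos: [0.4371, 0.1389, 0.0604]
eef_rot: [-1.572, 0.0, 1.92]
wrist_force: [-1.3, -0.0, 10.3]
finger_gap: 0.0005
```

Call:
drive_tool(
  rows=[
    [[0,0.001,0],0],
    [[0,0,0],0],
  ],
)

```text
time_s: 11.15
eef_pos: [0.438, 0.1392, 0.0598]
eef_rot: [-1.574, 0.0, 1.92]
wrist_force: [0.5, 0.8, 9.5]
finger_gap: 0.0005
```

Call:
drive_tool(
  rows=[
    [[0,0.001,0],0],
    [[0,0,0],0],
  ],
)

```text
time_s: 11.35
eef_pos: [0.4374, 0.139, 0.0578]
eef_rot: [-1.572, 0.0, 1.92]
wrist_force: [-0.7, 0.0, 0.3]
finger_gap: 0.0003
```

Call:
drive_tool(
  rows=[
    [[0,0.0005,0],0],
    [[0,0,0],0],
  ],
)

```text
time_s: 11.55
eef_pos: [0.4369, 0.1388, 0.0569]
eef_rot: [-1.571, -0.0, 1.92]
wrist_force: [-0.3, -0.0, 1.3]
finger_gap: 0.0006
```

The bar snapped: the force fell to about 0 at z = 0.0578. Now I'll load the stop to a firm, safe push of about 20 N.

Call:
drive_tool(
  rows=[
    [[0,0.001,0],0],
    [[0,0.001,0],0],
    [[0,0,0],0],
    [[0,0,0],0],
  ],
)

```text
time_s: 11.95
eef_pos: [0.4376, 0.139, 0.0564]
eef_rot: [-1.572, 0.0, 1.92]
wrist_force: [-3.8, -0.9, 15.0]
finger_gap: 0.0004
```

Call:
drive_tool(
  rows=[
    [[0,0.001,0],0],
    [[0,0,0],0],
    [[0,0,0],0],
  ],
)

```text
time_s: 12.25
eef_pos: [0.4384, 0.1393, 0.0563]
eef_rot: [-1.574, 0.0, 1.92]
wrist_force: [-3.3, 0.3, 20.4]
finger_gap: 0.0005
```

Call:
drive_tool(
  rows=[
    [[0,0,0.001],0],
    [[0,0,0],0],
    [[0,0,0],0],
    [[0,0,0],0],
    [[0,0,0],0],
    [[0,0,0],0],
    [[0,0,0],0],
    [[0,0,0],0],
    [[0,0,0],0],
    [[0,0,0],0],
  ],
)

```text
time_s: 13.25
eef_pos: [0.4383, 0.1393, 0.0562]
eef_rot: [-1.576, 0.0, 1.92]
wrist_force: [-1.3, 2.3, 17.2]
finger_gap: 0.0003
```

```bash
python3 to.py 0.4375 0.139 0.057; python3 - <<'E'
from h import *
d=cam("side"); cv2.imwrite("pics/g.png",cv2.resize(d["color"][110:195,240:340],None,fx=6,fy=6,interpolation=0))
d=cam("side"); cv2.imwrite("pics/g2.png",d["color"])
s=status.observe(); print(s["time_s"],s["wrist_force"],s["eef_pos"])
E
```

```text
t 13.25 pos [0.4383 0.1393 0.0562] rot [-9.0310e+01  1.0000e-02  1.0998e+02] F [-1.27  2.28 17.17] gap 0.0003 tool delta [ 0.     -0.0008  0.0008]
13.35 [-1.33274338e+00  8.04032469e-03  1.67563418e+01] [0.43826596 0.13922878 0.05622366]
```

View pics/g.png

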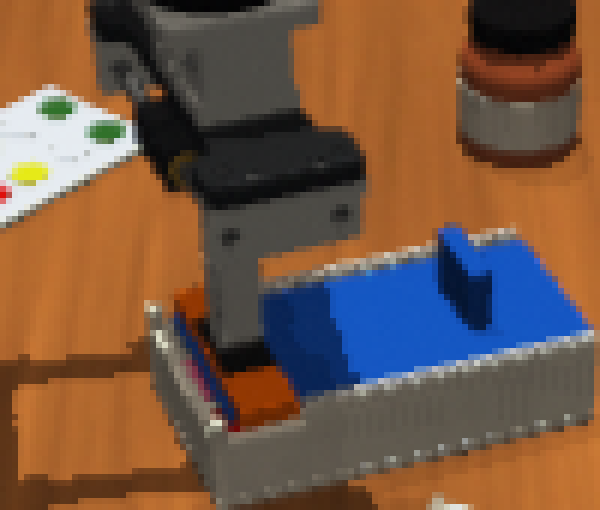

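View pics/g2.png

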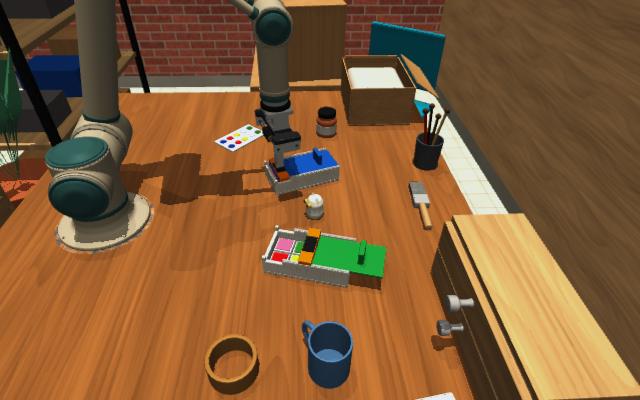

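The bar is down flush, the rib has shifted by 1 px at most (about 1–2 mm), the push is steady at about 17 N, and nothing else has moved. Handing in.

```bash
python3 -c "
from cell import job,status
job.finish_job(); s=status.observe(); print(s['time_s'],s['wrist_force'],s['eef_pos'])"
```

```text
the job is handed in; nothing more can be done
the job is handed in; nothing more can be done
```

The blue paint box is closed: its cover is shut, the orange bar has snapped down, and I handed the job in with the fingers still pressing on it. No verdict was reported.

- **Cover:** I pushed the blue rib with closed fingers until the end stop held. The position stayed at x = 0.5588 while the force rose to about 9 N. The pad then measured about (0.4375, 0.139) in both views, as expected for a shut cover, with the bar still up.
- **Bar:** Resistance peaked at about 10 N around z = 0.060, fell to about 0 N at z = 0.058, and met a firm stop at about z = 0.0565. The push before hand-in was steady at about 17 N at t = 13.35 s, and the highest reading was about 20 N, well below the 60 N limit.
- **Slight disagreement:** While pressing, the fingers drifted about 1 mm towards the opening side. The rib moved by no more than about 1 pixel in the side view, so the cover may be 1–2 mm off the stop, inside the 8 mm allowed.
- **Not confirmed:** My state read after hand-in was refused, so there is no reading after that point. In the last side picture the green box and the bystanders looked unmoved; I judged that by eye, without measuring.

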